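# Dress the sawn bar end with forward file strokes

## Robot

A 6-joint arm with a two-finger parallel gripper is mounted at the origin on the work surface. World frame = base frame: x ahead of the robot, y to its left, z up, the work surface at z = 0. Lengths are in m, angles in degrees, forces in N, time in s.
With the tool pointing down it reaches from about 0.35 to 0.975 m from the base axis. Payload 4.9 kg.
Tool frame: the origin (TCP) lies at the centre of the arm's flange, where the gripper is bolted on; the fingertips stand 173 mm ahead of it and the grasp point (between the pads) lies bot.hold_point_z ahead of it (bot.hold_point_z is the distance from the TCP to the grasp point, in m); z points along the fingers, y is the line along which they close (so a half turn about z gives the same grasp; the last joint's range is limited). The gripper opens to 85 mm and grips with 20 to 120 N. Pads are 22 mm wide; open, the fingers measure 114 mm over their backs; the gripper's body (76 mm by 85 mm) begins 54 mm behind the grasp point. The pads swing forward as they close: fully open they stand 13 mm farther back than shut.
Start: joints at [61.364, 3.019, 92.412, -0, 84.569, -6.818], TCP at [0.232, 0.58, 0.405] pointing down, gripper open.
Joint ranges: [-172.51, 172.51], [-57.92, 126.97], [3.15, 148.05], [-58.71, 238.71], [5.1, 150.11], [-179.66, 179.66]. Speed limits (degrees/s): [147.25, 147.25, 180, 180, 180, 180].

## Interface

Orientations are given as [roll, pitch, yaw] about the fixed x, y, z axes, in that order (R = Rz(yaw) Ry(pitch) Rx(roll)).
In Python, from station import bot gives the robot as it stands. The module is installed in compiled form; this text tells all that it offers.
- The arm moves only by the tool drive_tool, never from a script. Its argument "moves" is text: rows parted by semicolons, each of 5 numbers parted by spaces: the shift along the world's x, y, z in mm, then the turn about the world's z in degrees, then the opening, from 0 (shut) to 1 (fully open). In form: tx ty tz twist jaw; .... A call has 1 to 5 rows; each row shifts and turns the commanded pose from where the row before left it; what a row does not reach is not made up. A row lasts 1/8 s, in which the tool goes at most 62.5 mm and 10.7 degrees, less where a joint would pass 70% of its speed; a pose out of reach is approached as far as the arm can. A call is refused whole if a number of a shift passes 62.5 or a number of a turn 10.7, either way. A call with a gripper value outside its range is refused whole. The fingers move at their own pace and stop on an object; "squeeze" is the grip in N (left out, the last holds). Time passes only in rows, so rows that do not move let the fingers close. It gives the time, the measured TCP pose, the force, the opening and the grip force at its end, in the units of the state.
- bot.observe(): the state, without advancing time (a new reading comes with each control period).
- bot.camera(name): name is "scene" or "top" or "wrist"; returns the picture (384x512x3 uint8, red, green, blue); there is no depth.
- bot.get_calibration(name): a dict with "camera_matrix" (3x3 intrinsics, pixels), "extrinsics" (4x4, takes a point from world to camera coordinates). Camera axes: x right, y up, looking along -z (the intrinsics and any distortion apply to the point x, -y, -z); pixel columns grow to the right and rows downward; lengths in m; the calibration is good to about 2 mm. A picture is of the moment at which its call begins: read the wrist's pose just before it. get_calibration takes no time and is no camera call; for the wrist camera it gives the pose at the moment of the call.
- bot.close_job(): hands the job in; it is judged then, once.
Trained networks look in the newest picture that a camera, given by its name, has taken for a name from the list of things; names that differ only in an ending like _2 or _b are one class to them, and where a whole thing is asked for, a point or a joint stands for the part that bears it (a point fixed in the world has none). Each returns a list of dicts, best first, with "confidence" (0 to 1); they miss things now and then, are a little off and sometimes report something else, mostly with a low value. They report only what shows in the picture. A call takes as long as a camera call. They do not tell look-alikes from the thing itself.
- bot.find_in(camera, thing): "point" ([x, y, z] in m, in world coordinates, good to about 4 mm: the middle of the surface that is visible of it).
- bot.place_of(camera, thing): "point" ([x, y, z] in m, in world coordinates, good to about 4 mm: a listed point, or the origin of a listed thing).
The state is a dict: "time": time; "joint_pos": joint angles; "qvel": joint speeds; "joint_torque": joint torques, N m; "tool_pos": TCP position; "ee_rot": TCP orientation; "force": force on the tool from outside, world axes, zero at the start; "torque": the same for the moment, N m; "width": finger opening in m; "grasp_force": force on a finger pad.
Only numpy, scipy, OpenCV 4.12 (cv2) and the standard library are available. Lean on these libraries where they do the work, as an engineer would, in place of code of your own. Each camera call takes 0.05 s, during which the arm holds its last target. There are 200 camera calls.

## Task

Take the file block from its steel tray and dress the sloping sawn end of the aluminium bar in the tilted clamp with three long forward strokes, up the slope and away from the robot: keep the file flat on the end and pressed on moderately, begin each stroke on the file's front half and finish on its rear half. Lift the file clear at the end of every stroke and bring it back in the air; never drag it backwards on the bar. Then lay it back flat in its tray, sole down, and do not knock over the amber jar.

Things in the scene. Friction and masses are not known exactly. Their poses are not given: they have to be found in the camera images.
- file: File block 160 x 36 x 62 mm, 0.3 kg: flat dark steel file under a wooden body (to 18 mm above the sole), with a raised wooden grip centred on top, 70 mm long (x), 24 mm thick (y, pinch here), 18 to 62 mm above the sole. Origin: centre of the sole; x to the toe (forward, where bare steel shows 30 mm beyond the wood), z up through the grip. Starts flat in the tray, toe away from the robot.
- tray: Fixed shallow steel tray, 240 x 130 mm, rim 14 mm high, walls and floor 4 mm thick. Origin at the centre of its underside, x along its length. It stands left or right of the clamp; a white tube rack of similar outline (200 x 110 mm, 65 mm high) stands on the other side.
- bar: Aluminium bar, 36 mm wide (y), 16 mm thick (x), in a grey clamp, leaning 24 degrees to the robot: its sawn end, some 220 mm above the table, slopes up away from the robot at 24 degrees. Origin: centre of the sawn end; z squarely out of it (up, towards the robot), x in the face, up the slope: the stroke direction. Clamp jaws, 80 mm wide, begin 61 mm below the end.
- shoe (a joint): Give of the clamp's rubber mount square to the sawn end (along the bar's -z), in m: 0 at rest, positive when pressed, 1.5 N per mm, 20 mm at most; the bar moves along. Pressing it 3 to 7 mm (5 to 10 N) suits a stroke. In a stroke the file's origin goes from 35 mm before to 45 mm past the bar's origin along the bar's x (20 mm is the least), within 15 mm sideways.
- head (a joint): Give of the rubber mount along the stroke (the bar's x), in m: 0 at rest, positive when the file's friction pushes the bar forward, 0.5 N per mm, 15 mm at most each way. Over 1.5 mm on a proper stroke; below -5 mm means that the file was dragged backwards. Lower the file squarely on to the end, not straight down.
- file_toe (a point): Middle of the toe's lower edge, 80 mm ahead of the file's origin.
- amber_jar: Squat amber glass jar with a black lid, 60 mm across, 70 mm tall, standing between the robot and the clamp. Origin at its foot. To be left standing.
Not all that is in view belongs to the job. There is more than one size of the file; the job needs the smaller. Leave any red look-alike of the amber_jar alone.

How it is judged (in metres and radians):
On the way, in this order (a step that is already met when the one before it is completed fails the run):
1. first stroke begins: the file lies flat on the bar's end with its front half (contact force between file and bar above 1 N and angle between the z axis of file and the z axis of bar, either way round below 0.2 rad and angle between the x axis of file and the x axis of bar, either way round below 0.3 rad and x of file_toe in the frame of bar above 0 m and y of file in the frame of bar between -0.018 and 0.018 m and x of file in the frame of bar below -0.02 m), for 0.02 s.
2. first stroke: the file, flat and pressed on, has been pushed forward on to its rear half (contact force between file and bar above 1 N and angle between the z axis of file and the z axis of bar, either way round below 0.2 rad and angle between the x axis of file and the x axis of bar, either way round below 0.3 rad and x of file_toe in the frame of bar above 0 m and y of file in the frame of bar between -0.018 and 0.018 m and x of file in the frame of bar above 0.02 m and value of joint head above 0.0015 m), for 0.02 s.
3. after the first stroke the file is lifted clear at the forward end (contact force between file and bar below 0.1 N and z of file in the frame of bar above 0.008 m and x of file in the frame of bar above -0.01 m), for 0.02 s.
4. second stroke begins: the file lies flat on the bar's end with its front half (all of step 1), for 0.02 s.
5. second stroke: the file, flat and pressed on, has been pushed forward on to its rear half (all of step 2), for 0.02 s.
6. after the second stroke the file is lifted clear at the forward end (all of step 3), for 0.02 s.
7. third stroke begins: the file lies flat on the bar's end with its front half (all of step 4), for 0.02 s.
8. third stroke: the file, flat and pressed on, has been pushed forward on to its rear half (all of step 5), for 0.02 s.
9. after the third stroke the file is lifted clear at the forward end (all of step 6), for 0.02 s.
At the end, for the whole second after the job is handed in: The file lies at rest, sole down and flat (within 0.08 rad) on the tray's floor, its origin within 50 mm of the tray's centre along both tray axes; the amber jar stands upright (within 0.3 rad) (x of file in the frame of tray between -0.05 and 0.05 m and y of file in the frame of tray between -0.05 and 0.05 m and z of file in the frame of tray between 0 and 0.009 m and angle between file's own z axis and vertical below 0.08 rad and linear speed of file below 0.02 m/s and angle between amber_jar's own z axis and vertical below 0.3 rad); the robot touches nothing.
It fails at once if the file is dragged backwards on the bar (its mount pulled back by more than 5 mm) (value of joint head below -0.005 m).
It fails at once if the amber jar is knocked over (angle between amber_jar's own z axis and vertical above 0.5 rad).
It also fails if it takes over 61 s, if anything falls off the work surface, if the arm or the gripper's body presses on something with over 40 N, if the wrist force passes 120 N, or if a joint passes its speed limit or range.

## Working session

There is one attempt and no reset: what is moved stays moved. The work goes in short steps, Python scripts to look and compute and a tool call to move; the robot and the scene stay as the last step left them, time stands still between calls to the robot, and variables do not carry over. Pictures are saved under pics/ and viewed, at most 10 in all, crops included, and the job is handed in when it is done.

Besides the shell and the picture viewer there is one more tool, called after "Emit:" as a command line: name --argument value ..., lists and objects as JSON in quotes. drive_tool: Moves the arm, as the interface text tells. Its arguments: {"type":"object","properties":{"moves":{"type":"string"},"squeeze":{"type":"number"}},"required":["moves"]}

```bash
mkdir -p pics
cat > h.py <<'E'
from station import bot
import numpy as np, cv2
E
python3 - <<'E'
from h import *
for c in ("scene","top"):
    im=bot.camera(c); cv2.imwrite(f"pics/{c}0.png",cv2.cvtColor(im,cv2.COLOR_RGB2BGR))
    for t in ("file","tray","bar","amber_jar","file_toe"):
        try: print(c,t,[(np.round(d["point"],3).tolist(),round(d["confidence"],2)) for d in bot.place_of(c,t)])
        except Exception as e: print(c,t,e)
s=bot.observe(); print(s["time"],s["tool_pos"],s["ee_rot"],s["width"],s["force"],bot.hold_point_z)
a=cv2.imread("pics/scene0.png");b=cv2.imread("pics/top0.png")
cv2.imwrite("pics/both0.png",cv2.resize(np.vstack([a,b]),(400,600)))
E
```

```text
scene file [([0.431, -0.553, -0.003], 0.93), ([0.536, -0.264, 0.003], 0.89)]
scene tray [([0.544, -0.258, 0.004], 0.9)]
scene bar [([0.628, -0.003, 0.223], 0.72)]
scene amber_jar [([0.388, -0.114, 0.001], 0.74), ([0.429, -0.016, 0.003], 0.71)]
scene file_toe [([0.616, -0.269, 0.004], 0.61), ([0.328, -0.526, 0.002], 0.61)]
top file [([0.426, -0.553, -0.002], 0.78), ([0.532, -0.266, 0.002], 0.75)]
top tray [([0.547, -0.262, -0.002], 0.77)]
top bar [([0.626, -0.004, 0.219], 0.52)]
top amber_jar [([0.425, -0.013, -0.0], 0.85), ([0.39, -0.118, 0.001], 0.54)]
top file_toe [([0.328, -0.526, -0.002], 0.78), ([0.617, -0.273, 0.005], 0.72)]
0.6 [0.2322563  0.58020497 0.40470963] [-1.79998934e+02 -1.22978119e-03  1.58180355e+02] 0.08550512763726116 [-0.26169601  0.28865152 -0.30298414] 0.1547
```

View pics/scene0.png

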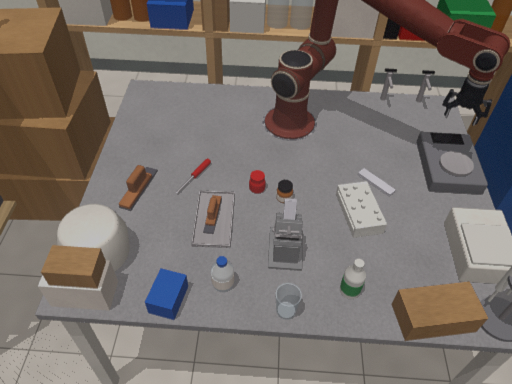

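View pics/top0.png

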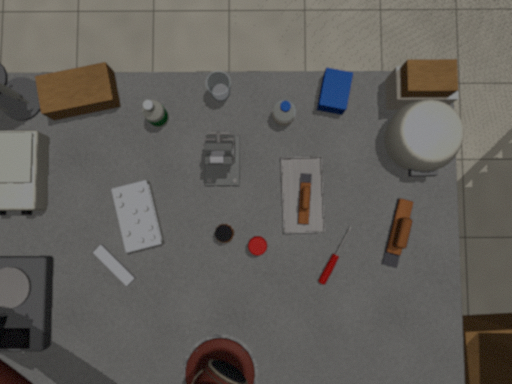

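The scene shows two files: in the scene picture, the one in the tray at px (213,213) and another lying outside it at (137,187). In the top picture they are at (304,198) and (400,232). The job's file is the smaller one, in the steel tray. The amber jar has the black lid, at top (224,233); the red look-alike is at (258,246). One crop will confirm this.

Run:
```python
from h import *
a=cv2.imread("pics/top0.png")[110:290,190:430]
cv2.imwrite("pics/crop.png",cv2.resize(a,None,fx=3.3,fy=3.3,interpolation=cv2.INTER_CUBIC))
c=bot.get_calibration("top");print(np.round(c["camera_matrix"],1).tolist(),np.round(c["extrinsics"],3).tolist(),c.keys())
```

```text
[[466.2, 0.0, 254.7], [0.0, 466.2, 192.4], [0.0, 0.0, 1.0]] [[-0.004, -1.0, -0.004, -0.109], [0.997, -0.004, 0.081, -0.553], [-0.081, -0.004, 0.997, -1.431], [0.0, 0.0, 0.0, 1.0]] dict_keys(['camera_matrix', 'extrinsics'])
```

View pics/crop.png

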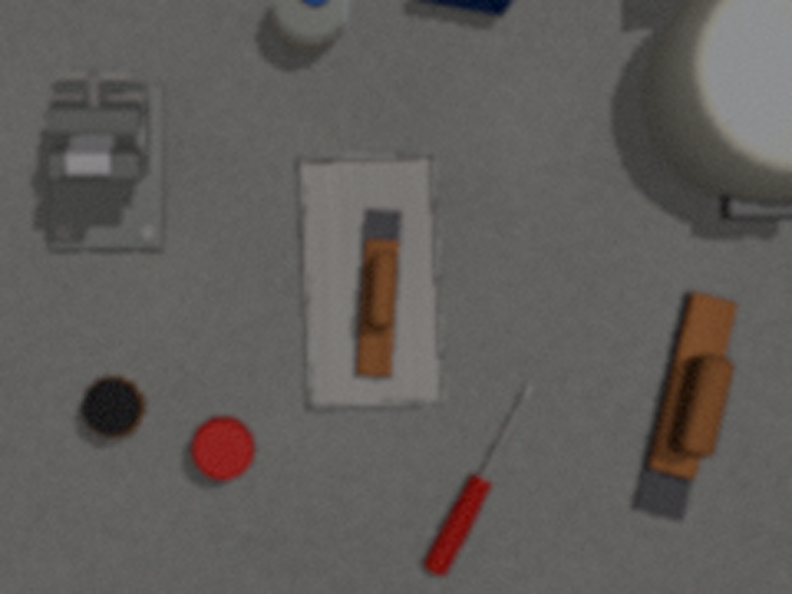

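Emit:
drive_tool --moves "20 -60 0 5 1; 20 -60 0 5 1; 20 -60 0 5 1; 20 -60 0 3 1; 20 -60 0 0 1" --squeeze 20

```text
time: 1.23
tool_pos: [0.3312, 0.282, 0.405]
ee_rot: [180.0, 0.1, 176.2]
force: [1.2, -0.3, 0.0]
width: 0.0853
grasp_force: 0.0
```

Emit:
drive_tool --moves "20 -58 0 0 1; 20 -58 0 0 1; 20 -58 0 0 1; 20 -58 0 0 1; 20 -58 0 0 1"

```text
time: 1.85
tool_pos: [0.4312, -0.0083, 0.4052]
ee_rot: [180.0, 0.1, 176.2]
force: [1.3, 0.8, -0.2]
width: 0.0851
grasp_force: 0.0
```

Emit:
drive_tool --moves "20 -58 0 0 1; 20 -58 0 0 1; 20 -58 0 0 1; 20 -58 0 0 1; 0 0 0 0 1"

```text
time: 2.48
tool_pos: [0.5116, -0.2417, 0.4039]
ee_rot: [180.0, -0.1, 175.9]
force: [0.1, 0.9, 0.2]
width: 0.0857
grasp_force: 0.0
```

The crop confirms it. The small file is in the tray at crop px (377,295), toe up at (383,212), yaw about -3.5°. The larger file is outside at (690,400). The jar has the black lid at (113,406), and the bar's end is the bright patch at (88,163).

Emit:
drive_tool --moves "22 -24 -50 0 1; 0 0 -50 0 1; 0 0 0 0 1"

```text
time: 2.85
tool_pos: [0.5315, -0.2606, 0.2996]
ee_rot: [179.7, -0.5, 176.2]
force: [0.1, -0.4, 0.2]
width: 0.0852
grasp_force: 0.0
```

Run:
```python
from h import *
im=bot.camera("wrist"); cv2.imwrite("pics/w1.png",cv2.cvtColor(im,cv2.COLOR_RGB2BGR))
for t in ("file","file_toe","tray"):
    print(t,[(np.round(d["point"],4).tolist(),round(d["confidence"],2)) for d in bot.place_of("wrist",t)])
c=bot.get_calibration("wrist");print(np.round(c["camera_matrix"],1).tolist(),np.round(c["extrinsics"],3).tolist())
s=bot.observe(); print(s["time"],s["tool_pos"],s["ee_rot"],s["force"],s["joint_pos"])
```

```text
file []
file_toe [([0.6166, -0.2741, 0.0044], 0.81)]
tray [([0.5489, -0.259, -0.0006], 0.72)]
[[334.2, 0.0, 258.0], [0.0, 334.2, 191.1], [0.0, 0.0, 1.0]] [[0.066, 0.998, -0.005, 0.228], [-0.945, 0.061, -0.32, 0.534], [-0.319, 0.026, 0.947, -0.112], [0.0, 0.0, 0.0, 1.0]]
3.05 [ 0.53390302 -0.26219272  0.30821426] [-179.8539763     0.26293983  176.22486657] [-0.76856751 -0.41629608  0.85707899] [-3.33216041e+01  3.34023831e+00  1.01565374e+02  2.72377251e-03
  7.47936330e+01 -1.19546843e+02]
```

View pics/w1.png

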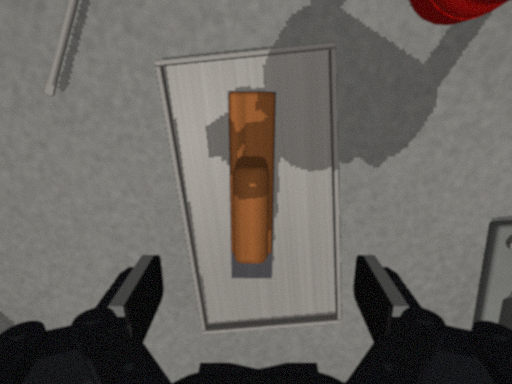

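The wrist picture shows the file centred in the tray. Its toe edge runs (232–271, 277), its heel edge (229–275, 92), and its grip is around (250,215).

```bash
cat >> h.py <<'E'
def bp(cal,px,z):
    K,E=cal["camera_matrix"],cal["extrinsics"]; R,t=E[:3,:3],E[:3,3]
    d=np.linalg.inv(K)@np.array([px[0],px[1],1.]); d=R.T@(d*[1,-1,-1]); o=-R.T@t
    return o+d*(z-o[2])/d[2]
E
python3 - <<'E'
from h import *
c=bot.get_calibration("wrist")
for n,p,z in (("toe",(251.5,277),.007),("heel",(252,92),.022),("griprear",(251,192),.06),("rearL",(158,63),.014),("rearR",(334,46),.014),("fL",(206,329),.014),("fR",(338,320),.014)):
    print(n,np.round(bp(c,p,z),4))
E
```

```text
toe [ 0.63   -0.2761  0.007 ]
heel [ 0.4636 -0.2634  0.022 ]
griprear [ 0.5281 -0.2679  0.06  ]
rearL [ 0.4388 -0.3314  0.014 ]
rearR [ 0.4358 -0.2018  0.014 ]
fL [ 0.6808 -0.3239  0.014 ]
fR [ 0.6782 -0.1964  0.014 ]
```

Emit:
drive_tool --moves "3 -2 -50 0 1; 0 0 -35 0 1; 0 0 -13 0 1; 0 0 0 0 0; 0 0 0 0 0" --squeeze 20

```text
time: 3.68
tool_pos: [0.5371, -0.2648, 0.2094]
ee_rot: [-179.9, 0.2, 176.2]
force: [-0.2, -0.6, -0.4]
width: 0.0517
grasp_force: 0.0
```

Emit:
drive_tool --moves "0 0 0 0 0; 0 0 0 0 0; 0 0 0 0 0"

```text
time: 4.05
tool_pos: [0.5367, -0.2647, 0.2084]
ee_rot: [-179.9, 0.1, 176.2]
force: [-0.8, 1.1, 5.8]
width: 0.0237
grasp_force: 21.3
```

Emit:
drive_tool --moves "0 0 2 0 0; -10 0 0 0 0; -10 0 0 0 0; -4 0 0 0 0; 0 0 0 0 0"

```text
time: 4.68
tool_pos: [0.5127, -0.2642, 0.2097]
ee_rot: [180.0, 0.3, 176.1]
force: [7.3, 1.5, -0.6]
width: 0.0233
grasp_force: 20.3
```

Emit:
drive_tool --moves "-2 0 0 0 0; -2 0 0 0 0; 0 0 0 0 0"

```text
time: 5.05
tool_pos: [0.5104, -0.2642, 0.2114]
ee_rot: [180.0, 0.7, 176.1]
force: [11.6, 3.3, 1.2]
width: 0.0236
grasp_force: 20.7
```

Emit:
drive_tool --moves "-6 0 6 0 0; -6 0 7 0 0; -6 0 7 0 0; -6 0 4 0 0; 0 0 0 0 0"

```text
time: 5.68
tool_pos: [0.485, -0.2643, 0.2349]
ee_rot: [-180.0, 0.4, 176.1]
force: [5.8, 1.5, 4.4]
width: 0.0236
grasp_force: 21.1
```

Run:
```python
from h import *
im=bot.camera("wrist"); cal=bot.get_calibration("wrist"); a=cv2.cvtColor(im,cv2.COLOR_RGB2BGR)
b=cv2.cvtColor(bot.camera("scene"),cv2.COLOR_RGB2BGR)[170:270,160:290]
cv2.imwrite("pics/t1.png",np.hstack([a[:,100:420],cv2.resize(b,(480,384),interpolation=cv2.INTER_CUBIC)]))
s=bot.observe(); print(s["time"],s["tool_pos"],s["force"],s["width"])
for c in ("wrist","scene"):
  for t in ("file","file_toe"): print(c,t,[(np.round(d["point"],4).tolist(),round(d["confidence"],2)) for d in bot.place_of(c,t)])
```

```text
5.775 [ 0.48516541 -0.26438072  0.23487048] [7.02908861 2.24612841 3.78142893] 0.024049153262353032
wrist file [([0.5112, -0.2642, 0.0356], 0.88)]
wrist file_toe []
scene file [([0.5087, -0.2659, 0.0332], 0.87), ([0.4285, -0.5554, -0.005], 0.78), ([0.5842, -0.27, 0.0653], 0.46)]
scene file_toe [([0.5868, -0.2675, 0.0651], 0.71)]
```

View pics/t1.png

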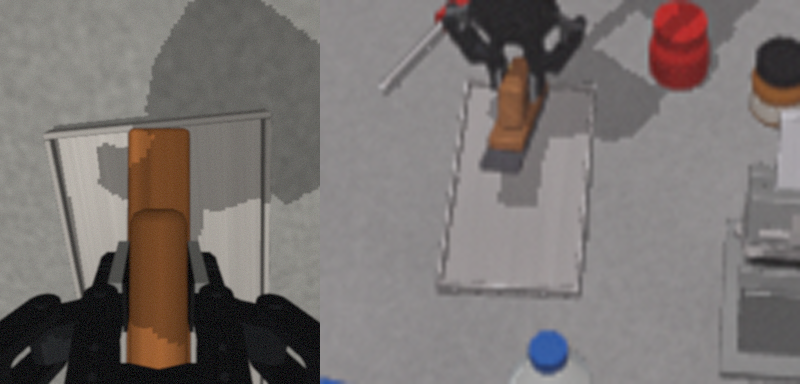

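The left half shows the wrist view: the heel is on the rear rim and the grip is in the pads. The right half shows the file tilted toe-up (toe at (505,160)) by about 23°. So the tilt matches the sawn end, and I can now grip harder and carry it over.

Emit:
drive_tool --moves "0 0 0 0 0; 0 0 0 0 0; 6 0 20 0 0; 0 0 40 1 0; 0 0 50 1 0" --squeeze 90

```text
time: 6.6
tool_pos: [0.4891, -0.2638, 0.3423]
ee_rot: [179.9, -0.3, 178.2]
force: [-0.3, -0.5, -2.0]
width: 0.0229
grasp_force: 88.8
```

Emit:
drive_tool --moves "0 0 50 1 0; 0 30 40 1 0; 10 50 0 0 0; 10 50 0 0 0; 10 50 0 0 0"

```text
time: 7.22
tool_pos: [0.5194, -0.0828, 0.4327]
ee_rot: [-180.0, -0.1, -179.9]
force: [1.4, 0.1, -2.1]
width: 0.0226
grasp_force: 89.1
```

Emit:
drive_tool --moves "10 50 0 0 0; 10 30 0 0 0; 10 0 0 0 0; 0 0 0 0 0; 0 0 0 0 0"

```text
time: 7.85
tool_pos: [0.5498, -0.0052, 0.4325]
ee_rot: [-180.0, -0.1, -179.9]
force: [-0.3, 0.4, -3.2]
width: 0.0227
grasp_force: 89.0
```

Run:
```python
from h import *
s=bot.observe(); print(s["time"],s["tool_pos"],s["ee_rot"],s["force"],s["width"],s["grasp_force"])
a=[]
for c in ("scene","top"):
  im=cv2.cvtColor(bot.camera(c),cv2.COLOR_RGB2BGR)
  for t in ("file","file_toe","bar"): print(c,t,[(np.round(d["point"],4).tolist(),round(d["confidence"],2)) for d in bot.place_of(c,t)])
  a.append(cv2.resize(im[170:280,230:350] if c=="scene" else im[100:210,160:280],(400,367),interpolation=cv2.INTER_CUBIC))
cv2.imwrite("pics/b1.png",np.hstack(a))
```

```text
7.85 [ 0.54984633 -0.00520257  0.4325133 ] [-1.79985305e+02 -5.86233582e-02 -1.79903396e+02] [-0.26101521  0.39268917 -3.21093767] 0.022697486935526822 89.03501987457275
scene file [([0.4316, -0.5558, -0.0012], 0.95), ([0.6495, -0.0036, 0.2647], 0.7), ([0.5704, -0.0054, 0.2313], 0.64)]
scene file_toe [([0.3275, -0.5295, 0.004], 0.84), ([0.6484, -0.0002, 0.2625], 0.74), ([0.6265, -0.0028, 0.2222], 0.7)]
scene bar [([0.6277, -0.0038, 0.222], 0.71)]
top file [([0.4303, -0.5524, 0.0004], 0.98)]
top file_toe [([0.3285, -0.5224, 0.0039], 0.77), ([0.6456, -0.0093, 0.2656], 0.74)]
top bar [([0.6254, -0.0032, 0.221], 0.54)]
```

View pics/b1.png

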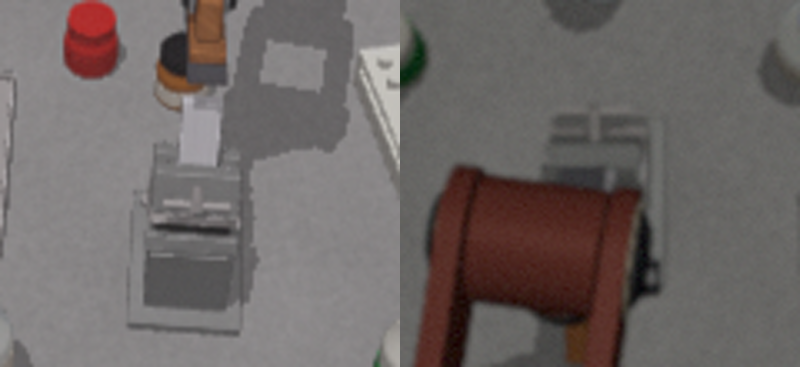

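The left half shows the file, toe at px (207,75), level with the bar's end at (205,95) and in line with it. The right half shows the arm hiding the file. Tilt is about 23°, so I'll start lowering squarely.

Emit:
drive_tool --moves "9 2 4 0 0; 5 0 -11 0 0; 5 0 -11 0 0; 0 0 0 0 0"

```text
time: 8.75
tool_pos: [0.5691, -0.0022, 0.4122]
ee_rot: [180.0, -0.2, -179.8]
force: [0.3, 0.2, -2.0]
width: 0.023
grasp_force: 89.1
```

Emit:
drive_tool --moves "1.2 0 -2.7 0 0; 0 0 0 0 0"

```text
time: 9.0
tool_pos: [0.5703, -0.0023, 0.412]
ee_rot: [-180.0, -0.0, -179.8]
force: [-0.1, 0.7, -2.8]
width: 0.0229
grasp_force: 89.1
```

Emit:
drive_tool --moves "1.2 0 -2.7 0 0; 0 0 0 0 0"

```text
time: 9.25
tool_pos: [0.5715, -0.0023, 0.4092]
ee_rot: [-180.0, -0.0, -179.8]
force: [-0.3, -0.1, -2.1]
width: 0.0229
grasp_force: 89.1
```

Emit:
drive_tool --moves "0.8 0 -1.8 0 0; 0 0 0 0 0"

```text
time: 9.5
tool_pos: [0.5723, -0.0022, 0.4076]
ee_rot: [-180.0, 0.0, -179.8]
force: [-0.4, 0.1, -2.3]
width: 0.0227
grasp_force: 89.3
```

Emit:
drive_tool --moves "0.8 0 -1.8 0 0; 0 0 0 0 0"

```text
time: 9.75
tool_pos: [0.5732, -0.0023, 0.4061]
ee_rot: [-180.0, 0.0, -179.8]
force: [-2.3, -0.7, -0.3]
width: 0.0228
grasp_force: 89.6
```

Emit:
drive_tool --moves "0.8 0 -1.8 0 0; 0 0 0 0 0"

```text
time: 10.0
tool_pos: [0.574, -0.0023, 0.4045]
ee_rot: [-180.0, 0.0, -179.8]
force: [-2.7, 0.5, 1.8]
width: 0.0228
grasp_force: 90.0
```

Emit:
drive_tool --moves "0.4 0 -0.9 0 0; 0 0 0 0 0; 7.3 0 3.25 0 0; 7.3 0 3.25 0 0; 7.3 0 3.25 0 0"

```text
time: 10.62
tool_pos: [0.5958, -0.0022, 0.4122]
ee_rot: [180.0, -0.2, -179.8]
force: [-6.5, -0.5, 2.9]
width: 0.0229
grasp_force: 90.0
```

Emit:
drive_tool --moves "7.3 0 3.25 0 0; 7.3 0 3.25 0 0"

```text
time: 10.88
tool_pos: [0.6104, -0.0022, 0.4185]
ee_rot: [180.0, -0.3, -179.8]
force: [-5.9, 0.1, 2.7]
width: 0.0225
grasp_force: 89.9
```

Emit:
drive_tool --moves "7.3 0 3.25 0 0; 7.3 0 3.25 0 0; 7.3 0 3.25 0 0"

```text
time: 11.25
tool_pos: [0.6324, -0.0022, 0.428]
ee_rot: [180.0, -0.3, -179.8]
force: [-4.8, -0.9, 1.9]
width: 0.0228
grasp_force: 89.8
```

Emit:
drive_tool --moves "7.3 0 3.25 0 0; 7.3 0 3.25 0 0"

```text
time: 11.5
tool_pos: [0.6475, -0.0022, 0.435]
ee_rot: [180.0, -0.1, -179.8]
force: [-4.9, 0.3, 0.6]
width: 0.0228
grasp_force: 89.7
```

Emit:
drive_tool --moves "-4 0 9 0 0; -8 0 18 0 0; 0 0 0 0 0"

```text
time: 11.88
tool_pos: [0.6351, -0.0022, 0.4658]
ee_rot: [-180.0, 0.3, -179.8]
force: [-0.3, 0.4, -1.3]
width: 0.0229
grasp_force: 89.2
```

Run:
```python
from h import *
s=bot.observe(); print(s["time"],s["tool_pos"],s["force"])
bot.camera("scene")
for t in ("file","file_toe","bar"): print(t,[(np.round(d["point"],4).tolist(),round(d["confidence"],2)) for d in bot.place_of("scene",t)])
```

```text
11.875 [ 0.63507019 -0.00221089  0.46580644] [-0.29848834  0.3895384  -1.33444623]
file [([0.4289, -0.5501, -0.001], 0.83), ([0.657, -0.0039, 0.2647], 0.59)]
file_toe [([0.3262, -0.5294, 0.0013], 0.77), ([0.7336, 0.0002, 0.3001], 0.66)]
bar [([0.6242, -0.0091, 0.2213], 0.64)]
```

Emit:
drive_tool --moves "-25 0 -11 0 0; -25 0 -11 0 0; -23 0 -10.5 0 0; 0 0 0 0 0"

```text
time: 12.58
tool_pos: [0.5612, -0.0021, 0.4282]
ee_rot: [180.0, -0.2, -179.8]
force: [0.2, -0.2, -2.6]
width: 0.0225
grasp_force: 89.2
```

Emit:
drive_tool --moves "5 0 -11 0 0; 4 0 -9 0 0; 1.5 0 -3.5 0 0; 1 0 -2 0 0; 0.5 0 -1.5 0 0"

```text
time: 13.2
tool_pos: [0.5746, -0.0023, 0.4042]
ee_rot: [-180.0, 0.1, -179.8]
force: [-3.0, 0.3, 4.1]
width: 0.023
grasp_force: 90.0
```

Emit:
drive_tool --moves "0 0 0 0 0"

```text
time: 13.32
tool_pos: [0.5744, -0.0023, 0.404]
ee_rot: [-180.0, 0.1, -179.8]
force: [-3.5, 0.9, 4.4]
width: 0.0224
grasp_force: 90.0
```

Emit:
drive_tool --moves "7.3 0 3.25 0 0; 7.3 0 3.2 0 0; 7.3 0 3.2 0 0; 7.3 0 3.2 0 0; 7.3 0 3.2 0 0"

```text
time: 13.95
tool_pos: [0.6105, -0.0022, 0.4189]
ee_rot: [180.0, -0.2, -179.8]
force: [-5.6, 0.4, 2.4]
width: 0.0228
grasp_force: 89.9
```

Emit:
drive_tool --moves "7.3 0 3.2 0 0; 7.3 0 3.2 0 0; 7.3 0 3.2 0 0"

```text
time: 14.32
tool_pos: [0.6325, -0.0022, 0.4284]
ee_rot: [180.0, -0.2, -179.8]
force: [-5.2, -0.6, 1.2]
width: 0.0229
grasp_force: 89.7
```

Emit:
drive_tool --moves "7.3 0 3.2 0 0; 7.3 0 3.2 0 0"

```text
time: 14.58
tool_pos: [0.6476, -0.0022, 0.435]
ee_rot: [180.0, -0.1, -179.8]
force: [-4.2, 0.2, 1.3]
width: 0.023
grasp_force: 89.7
```

Emit:
drive_tool --moves "-4 0 9 0 0; -8 0 18 0 0; 0 0 0 0 0"

```text
time: 14.95
tool_pos: [0.6351, -0.0022, 0.4653]
ee_rot: [-180.0, 0.3, -179.8]
force: [0.2, -0.6, -2.6]
width: 0.0225
grasp_force: 89.2
```

Emit:
drive_tool --moves "-25 0 -11 0 0; -25 0 -11 0 0; -23 0 -10 0 0; 0 0 0 0 0"

```text
time: 15.45
tool_pos: [0.5611, -0.0021, 0.429]
ee_rot: [180.0, -0.1, -179.8]
force: [0.7, -0.9, -2.6]
width: 0.0225
grasp_force: 89.2
```

Emit:
drive_tool --moves "5 0 -11 0 0; 4 0 -9 0 0; 1.5 0 -3.5 0 0; 1 0 -2 0 0; 0.5 0 -1.5 0 0"

```text
time: 16.08
tool_pos: [0.5746, -0.0023, 0.4042]
ee_rot: [-180.0, 0.1, -179.8]
force: [-2.8, -0.2, 3.3]
width: 0.0227
grasp_force: 90.0
```

Emit:
drive_tool --moves "0 0 0 0 0"

```text
time: 16.2
tool_pos: [0.5744, -0.0023, 0.404]
ee_rot: [-180.0, 0.1, -179.8]
force: [-2.9, -0.4, 3.9]
width: 0.0229
grasp_force: 90.0
```

Forces match the last stroke, so I'll do the third and then carry the file back over the tray.

Emit:
drive_tool --moves "7.3 0 3.2 0 0; 7.3 0 3.2 0 0; 7.3 0 3.2 0 0; 7.3 0 3.2 0 0; 7.3 0 3.2 0 0"

```text
time: 16.82
tool_pos: [0.6105, -0.0022, 0.4189]
ee_rot: [180.0, -0.2, -179.8]
force: [-6.3, 0.7, 2.4]
width: 0.0228
grasp_force: 89.8
```

Emit:
drive_tool --moves "7.3 0 3.2 0 0; 7.3 0 3.2 0 0; 7.3 0 3.2 0 0"

```text
time: 17.2
tool_pos: [0.6325, -0.0022, 0.4284]
ee_rot: [180.0, -0.2, -179.8]
force: [-5.7, 0.0, 2.5]
width: 0.023
grasp_force: 89.7
```

Emit:
drive_tool --moves "7.3 0 3.2 0 0; 7.3 0 3.2 0 0"

```text
time: 17.45
tool_pos: [0.6476, -0.0022, 0.435]
ee_rot: [180.0, -0.1, -179.8]
force: [-5.0, 0.8, 1.0]
width: 0.0226
grasp_force: 89.7
```

Emit:
drive_tool --moves "-4 0 9 0 0; -8 0 18 0 0; 0 0 0 0 0"

```text
time: 17.82
tool_pos: [0.6351, -0.0022, 0.4653]
ee_rot: [-180.0, 0.3, -179.8]
force: [0.3, -0.2, -3.0]
width: 0.0232
grasp_force: 89.2
```

Emit:
drive_tool --moves "-20 -20 10 0 0; -20 -50 0 0 0; -20 -50 0 0 0; -20 -50 0 0 0; -20 -50 0 0 0"

```text
time: 18.45
tool_pos: [0.5343, -0.2236, 0.4722]
ee_rot: [-180.0, 0.1, -179.8]
force: [1.5, -1.3, -3.1]
width: 0.0231
grasp_force: 89.1
```

Emit:
drive_tool --moves "-5 -42 0 0 0; 0 0 -50 0 0; 0 0 -50 0 0; 0 0 -50 0 0; 0 0 0 0 0"

```text
time: 19.08
tool_pos: [0.5285, -0.2632, 0.3166]
ee_rot: [179.7, -0.5, -179.8]
force: [0.2, -0.3, -3.4]
width: 0.0226
grasp_force: 89.2
```

Emit:
drive_tool --moves "-6 0 -45 0 0; 0 0 -28 0 0; 0 0 0 0 0; 0 0 0 0 0" --squeeze 20

```text
time: 19.58
tool_pos: [0.5255, -0.265, 0.2525]
ee_rot: [-179.8, 0.3, -179.8]
force: [0.5, -0.6, -2.3]
width: 0.0223
grasp_force: 89.3
```

Emit:
drive_tool --moves "3 0 -5 0 0; 5 0 -6 0 0; 5 0 -6 0 0; 5 0 -6 0 0; 0 0 0 0 0"

```text
time: 20.2
tool_pos: [0.544, -0.2644, 0.228]
ee_rot: [-180.0, 0.2, -179.8]
force: [1.6, 1.6, 5.3]
width: 0.0226
grasp_force: 90.0
```

Emit:
drive_tool --moves "1 0 -2 0 0.27; 1 0 -2 0 0.27" --squeeze 20

```text
time: 20.45
tool_pos: [0.5464, -0.2646, 0.2253]
ee_rot: [-179.9, 0.3, -179.8]
force: [2.8, 3.1, 8.8]
width: 0.0232
grasp_force: 53.9
```

Grip force is coming down, so I'll keep pressing it flat with gentle rows.

Emit:
drive_tool --moves "2 0 -3 0 0.27; 3 0 -4 0 0.27; 3 0 -4 0 0.27; 3 0 -4 0 0.27; 0 0 0 0 0.27"

```text
time: 21.08
tool_pos: [0.5582, -0.2646, 0.2105]
ee_rot: [-179.9, 0.5, -179.8]
force: [5.0, 1.7, 6.2]
width: 0.0232
grasp_force: 54.3
```

Run:
```python
from h import *
b=cv2.cvtColor(bot.camera("scene"),cv2.COLOR_RGB2BGR)[170:270,160:290]
cv2.imwrite("pics/e1.png",cv2.resize(b,None,fx=4,fy=4,interpolation=cv2.INTER_CUBIC))
s=bot.observe(); print(s["time"],s["tool_pos"],s["force"],s["width"],s["grasp_force"])
for t in ("file","file_toe"): print(t,[(np.round(d["point"],4).tolist(),round(d["confidence"],2)) for d in bot.place_of("scene",t)])
```

```text
21.125 [ 0.55806799 -0.26466429  0.21053537] [4.41634022 2.22956073 7.11536106] 0.023052305654741295 54.2801159620285
file [([0.4287, -0.5524, -0.0024], 0.97), ([0.5632, -0.2645, 0.0064], 0.59)]
file_toe [([0.6449, -0.2652, 0.0102], 0.91), ([0.3286, -0.5303, 0.0017], 0.71)]
```

View pics/e1.png

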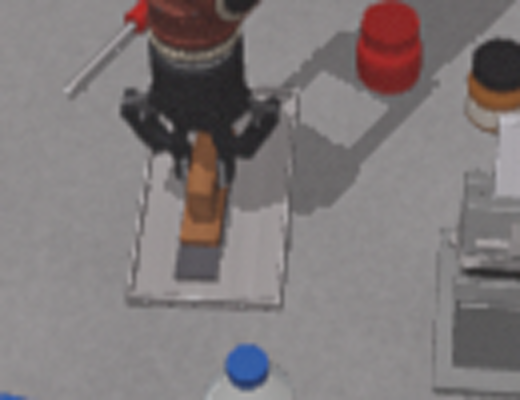

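The file is almost flat in the tray, toe at crop px (198,262), and the amber jar stands at (495,85). I'll release and rise.

Emit:
drive_tool --moves "0 0 0 0 1; 0 0 0 0 1; 0 0 0 0 1; 0 0 0 0 1; 0 0 20 0 1"

```text
time: 21.85
tool_pos: [0.5544, -0.2638, 0.2255]
ee_rot: [179.9, -0.2, -179.8]
force: [-0.9, 0.2, 0.9]
width: 0.0853
grasp_force: 0.0
```

Emit:
drive_tool --moves "0 0 50 0 1; 0 0 60 0 1; 0 0 60 0 1; 0 0 0 0 1"

```text
time: 22.35
tool_pos: [0.5563, -0.2648, 0.407]
ee_rot: [-179.5, 0.7, -179.8]
force: [0.1, -0.0, 0.1]
width: 0.0853
grasp_force: 0.0
```

Run:
```python
from h import *
im=cv2.cvtColor(bot.camera("scene"),cv2.COLOR_RGB2BGR)[140:290,130:330]
cv2.imwrite("pics/e2.png",cv2.resize(im,None,fx=3,fy=3,interpolation=cv2.INTER_CUBIC))
for t in ("file","file_toe","tray","amber_jar"): print(t,[(np.round(d["point"],4).tolist(),round(d["confidence"],2)) for d in bot.place_of("scene",t)])
```

```text
file [([0.4301, -0.5519, -0.0044], 0.6), ([0.5625, -0.2658, 0.0041], 0.58)]
file_toe [([0.3258, -0.5284, 0.0033], 0.8), ([0.645, -0.2639, 0.0059], 0.58)]
tray [([0.5471, -0.2598, 0.0041], 0.9)]
amber_jar [([0.3909, -0.1149, 0.0005], 0.84), ([0.4287, -0.0141, 0.003], 0.73)]
```

View pics/e2.png

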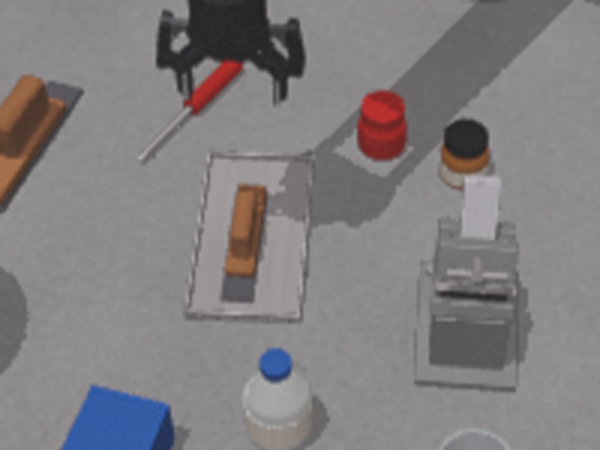

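The file lies flat and centred in its tray at (243,240), the amber jar stands at (465,150), and the gripper is clear. I'm handing the job in.

```bash
python3 -c "
from h import *
print(bot.close_job())"
```

```text
the job is handed in; nothing more can be done
None
```

I made all three forward strokes, at roughly 5–7.5 N. The file is back flat in its tray, the amber jar is standing, and I handed the job in at about 22 s; hand-in gave no verdict.

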